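# Fetch the white-capped vial from behind the two bottles

## Task

The sample vial with the white cap stands behind two reagent bottles on the wooden bottle tray. Move the blue-capped bottle onto the blue mat and the grey-capped bottle onto the grey mat, stand the white-capped vial upright in the middle of the green dish while both bottles are there, and then put each bottle back upright on the ringed place of the tray it came from. Set each bottle in the middle of its place, and leave the black-capped and the blue-capped vial where they stand.

Things in the scene. Friction and masses are not known exactly. Their poses are not given: they have to be found in the camera images.
- bottle_tray: flat brown wooden tray, fixed, 180 (x) x 220 (y) mm; origin at the centre of its underside. Floor, on which all stands, 8 mm above the bench; rim 4 mm above the floor. Flat painted white rings mark the places: two, 72 mm wide, for bottles at its (x, y) = (-34, +-44) mm; behind them three, 30 mm wide, for vials at (34, -56), (34, 0), (34, 56). Which bottle and vial stands where differs every time
- blue_bottle_mid (a point): white bottle with a blue cap, about 0.4 kg, 62 mm wide, 141 mm high; point on its axis half-way up (70.5 mm above its underside), z up. Grip it by the cap, 36 mm wide, 43 to 70 mm above this point, fixed to the bottle. The shoulder widens right below the cap: keep the finger tips on the cap
- grey_bottle_mid (a point): white bottle with a dark grey cap, about 0.3 kg, 58 mm wide, 126 mm high; point on its axis half-way up (63.0 mm above its underside), z up. Grip it by the cap, 34 mm wide, 36 to 63 mm above this point, fixed to the bottle. The shoulder widens right below the cap: keep the finger tips on the cap
- white_vial_mid (a point): the sample vial to fetch: clear glass vial with a white cap, 18 g, 21 mm diameter, 51 mm high; this point is on its axis, half-way up (25.5 mm above its underside); z up. Grip it about here: its cap above 18 mm over this point is no sure hold
- black_vial_mid (a point): vial of the same size with a black cap and blue contents, to be left alone; point on its axis, half-way up
- blue_vial_mid (a point): vial of the same size with a blue cap and yellowish contents, to be left alone; point on its axis, half-way up
- bath_2: grey pot-shaped water bath with a white control box on its front, fixed, always in the same place between the tray and the mats, about 300 (x) x 260 (y) mm over all and 185 mm high; origin under its middle. Carry things over it, not through it; and keep to the front of the bench: left of the bath, behind the mats, stands a taller white rotary evaporator (from x = 0.53 m on)
- blue_mat: flat round blue mat, 74 mm diameter, 6 mm thick, fixed; origin at the centre of its underside, top 6 mm above the bench
- grey_mat: flat round grey mat, 74 mm diameter, 6 mm thick, fixed; origin at the centre of its underside, top 6 mm above the bench
- sample_dish: shallow round green dish, fixed; 74 mm diameter over its rim, floor about 62 mm across and 4 mm above the bench, rim 9 mm above the bench; origin at the centre of its underside

How it is judged:
By the outcome, as a careful person would: the job done as asked, in the order asked, and still so for the second after the job is handed in, with the robot touching nothing.
It also fails if it takes over 128 s, if anything falls off the work surface, if the arm or the gripper's body presses on something with over 40 N, if the wrist force passes 120 N, or if a joint passes its speed limit or range.

## Robot

A 6-joint arm with a two-finger parallel gripper is mounted at the origin on a cart in front of the work surface, level with it; the furniture and walls round the work are solid. World frame = base frame: x ahead of the robot, y to its left, z up, the work surface at z = 0. Lengths are in mm, angles in rad, forces in N, time in s.
With the tool pointing down it reaches from about 275 to 1000 mm from the base axis. Payload 8.4 kg.
Tool frame: the origin (TCP) lies at the very end of the fingers, on their centre line; the grasp point (between the pads) lies 19 mm behind it (r.pinch_z is the distance from the TCP to the grasp point, in mm); z points along the fingers, y is the line along which they close (so a half turn about z gives the same grasp; the last joint's range is limited). The gripper opens to 85 mm and grips with 20 to 120 N. Pads are 22 mm wide; open, the fingers measure 114 mm over their backs; the gripper's body (76 mm by 85 mm) begins 54 mm behind the grasp point. The pads swing forward as they close: fully open they stand 13 mm farther back than shut.
Start: joints at [1.32, 0.353, 1.633, -0, 1.155, -0.002], TCP at [153.899, 605.758, 200.681] pointing down, gripper open.
Joint ranges: [-2.63, 2.63], [-0.92, 2.1], [0.06, 2.66], [-1.3, 4.44], [0, 2.69], [-3.02, 3.02]. Speed limits (rad/s): [2.22, 2.22, 2.79, 3.14, 3.14, 3.14].

## Interface

Orientations are given as [roll, pitch, yaw] about the fixed x, y, z axes, in that order (R = Rz(yaw) Ry(pitch) Rx(roll)).
In Python, from rig import r gives the robot as it stands.
- The arm moves only by the tool carry_out, never from a script. Its argument "series" is a list of rows, each a list of 7 numbers: the turn, a rotation vector about the tool's x, y, z as a fraction of full scale, then the shift along the tool's x, y, z as a fraction of full scale, then the gripper command: -1 is fully open, 1 is shut, values between are in proportion. A call has 1 to 8 rows; each row is the pose to reach, as a shift and turn from the pose commanded when the call began, along the tool's axes at that moment, turning the shorter way round; what a row does not reach only later rows make up. Full scale, the value 1, is 0.25 m for a shift and pi rad for a turn. A row lasts 1/8 s, in which the tool goes at most 62.5 mm and 10.7 degrees, less where a joint would pass 70% of its speed; a pose out of reach is approached as far as the arm can. A call with a number of a shift or a turn outside -1 to 1 is refused whole. A call with a gripper value outside its range is refused whole. The fingers move at their own pace and stop on an object; "force" is the grip in N (left out, the last holds). Time passes only in rows, so rows that repeat a pose let the fingers close. It gives the time, the measured TCP pose, the force, the opening and the grip force at its end, in the units of the state.
- r.sense(): the state, without advancing time (a new reading comes with each control period).
- r.grab_frame(name): name is "scene" or "top" or "wrist"; returns the picture (400x640x3 uint8, red, green, blue); there is no depth.
- r.get_calibration(name): a dict with "K" (3x3 intrinsics, pixels), "pose" (4x4, takes a point from camera to world coordinates). Camera axes: x right, y up, looking along -z (the intrinsics and any distortion apply to the point x, -y, -z); pixel columns grow to the right and rows downward; lengths in mm; the calibration is good to about 2 mm. A picture is of the moment at which its call begins: read the wrist's pose just before it. get_calibration takes no time and is no camera call; for the wrist camera it gives the pose at the moment of the call.
- r.sign_off(): hands the job in; it is judged then, once.
Trained networks look in the newest picture that a camera, given by its name, has taken for a name from the list of things; names that differ only in an ending like _2 or _b are one class to them, and where a whole thing is asked for, a point or a joint stands for the part that bears it (a point fixed in the world has none). Each returns a list of dicts, best first, with "score" (0 to 1); they miss things now and then, are a little off and sometimes report something else, mostly with a low value. They report only what shows in the picture. A call takes as long as a camera call.
- r.silhouettes(camera, label): "region" (400x640 bool, what is visible of it) and "position" ([row, column] in pixels, amid what is visible of it).
The state is a dict: "clock": time; "qpos": joint angles; "qvel": joint speeds; "joint_efforts": joint torques, N m; "eef_pos": TCP position; "tcp_rot": TCP orientation; "contact_force": force on the tool from outside, world axes, zero at the start; "wrist_torque": the same for the moment, N m; "opening": opening from 0.0 (shut) to 1.0 (fully open); "grasp_force": force on a finger pad.
Only numpy, scipy, OpenCV 4.12 (cv2) and the standard library are available. Lean on these libraries where they do the work, as an engineer would, in place of code of your own. Each camera call takes 0.05 s, during which the arm holds its last target. There are 200 camera calls.

## Working session

There is one attempt and no reset: what is moved stays moved. The work goes in short steps, Python scripts to look and compute and a tool call to move; the robot and the scene stay as the last step left them, time stands still between calls to the robot, and variables do not carry over. Pictures are saved under pics/ and viewed, at most 14 in all, crops included, and the job is handed in when it is done.

Besides the shell and the picture viewer there is one more tool, called after "Call:" by a JSON object that holds its "fn" and its "kwargs". carry_out: Moves the arm, as the interface text tells. Its arguments: {"type":"object","properties":{"series":{"type":"array"},"force":{"type":"number"}},"required":["series"]}

```bash
ls; mkdir -p pics; python3 - <<'E'
from rig import r
import cv2,numpy as np
s=r.sense();print({k:np.round(v,3).tolist() for k,v in s.items()})
for n in("scene","top"):
    cv2.imwrite(f"pics/{n}0.png",r.grab_frame(n)[:,:,::-1]);c=r.get_calibration(n);print(n,c['K'].tolist(),np.round(c['pose'],3).tolist(),[k for k in c])
    for l in("bottle_tray","blue_bottle_mid","grey_bottle_mid","white_vial_mid","black_vial_mid","blue_vial_mid","blue_mat","grey_mat","sample_dish"):
        print(l,[(round(d['score'],2),np.round(d['position']).tolist(),int(d['region'].sum())) for d in r.silhouettes(n,l)[:3]])
a=[cv2.imread(f"pics/{n}0.png") for n in("scene","top")]
E
```

```text
pics
{'clock': 0.0, 'qpos': [1.32, 0.354, 1.634, 0.0, 1.155, -0.002], 'qvel': [-0.001, -0.001, 0.001, -0.001, 0.0, 0.0], 'joint_efforts': [-0.001, -60.525, -34.207, 0.0, 0.009, -0.0], 'eef_pos': [153.74, 605.232, 199.955], 'tcp_rot': [-3.14, -0.0, 2.893], 'contact_force': [-0.004, 0.245, -0.098], 'wrist_torque': [-0.008, -0.025, 0.0], 'grasp_force': 0.0, 'opening': 1.0}
scene [[366.1776806829034, 0.0, 315.0913711088802], [0.0, 366.1776806829034, 194.10868673267873], [0.0, 0.0, 1.0]] [[0.738, 0.331, -0.588, -58.71], [-0.674, 0.387, -0.629, -666.907], [0.019, 0.861, 0.509, 556.565], [0.0, 0.0, 0.0, 1.0]] ['K', 'pose']
bottle_tray [(0.85, [292.0, 436.0], 3546)]
blue_bottle_mid [(0.64, [249.0, 397.0], 1706)]
grey_bottle_mid [(0.71, [278.0, 429.0], 1675)]
white_vial_mid [(0.77, [278.0, 453.0], 231), (0.64, [214.0, 274.0], 350)]
black_vial_mid [(0.59, [254.0, 415.0], 86)]
blue_vial_mid []
blue_mat [(0.88, [214.0, 277.0], 328)]
grey_mat [(0.55, [180.0, 220.0], 229)]
sample_dish [(0.5, [194.0, 247.0], 268)]
top [[378.7500721177756, 0.0, 319.76403758232834], [0.0, 378.7500721177756, 199.50698314667451], [0.0, 0.0, 1.0]] [[-0.003, 0.99, -0.14, 352.899], [-1.0, -0.005, -0.018, -97.033], [-0.019, 0.14, 0.99, 1202.927], [0.0, 0.0, 0.0, 1.0]] ['K', 'pose']
bottle_tray [(0.87, [201.0, 420.0], 2897)]
blue_bottle_mid [(0.83, [214.0, 410.0], 452)]
grey_bottle_mid [(0.61, [214.0, 437.0], 440)]
white_vial_mid [(0.64, [192.0, 438.0], 81)]
black_vial_mid [(0.74, [215.0, 435.0], 438), (0.38, [188.0, 402.0], 77)]
blue_vial_mid []
blue_mat [(0.84, [230.0, 292.0], 423)]
grey_mat [(0.61, [236.0, 204.0], 420)]
sample_dish [(0.58, [228.0, 250.0], 420)]
```

View pics/scene0.png

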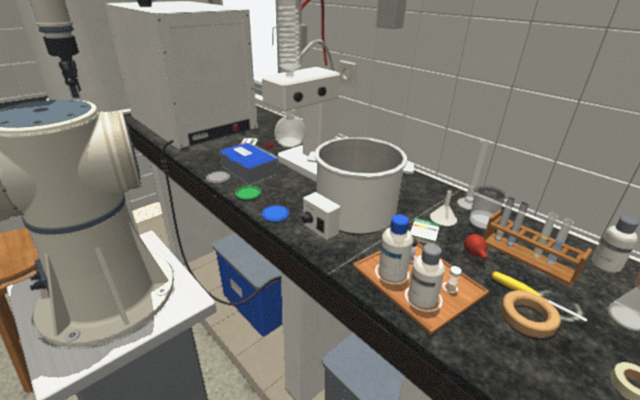

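View pics/top0.png

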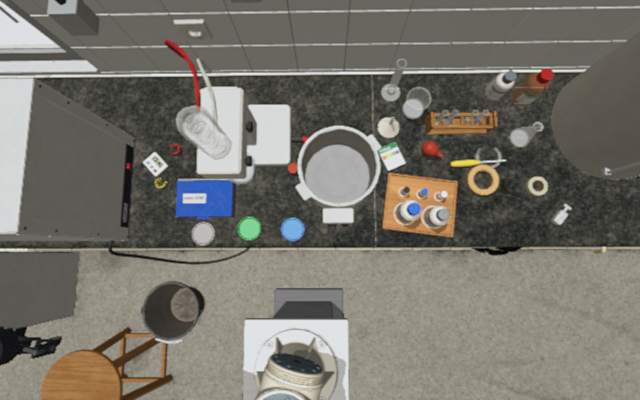

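The scene view shows the blue bottle at the left tray place, the grey one at the right and the white vial behind the grey bottle. The top view shows the blue cap at about (413,209), grey cap (441,212), white cap (441,195), blue mat (292,230), dish (250,228) and grey mat (204,235), with the bath between tray and mats.

```bash
cat >h.py <<'E'
from rig import r
import cv2,numpy as np
def world(cam,px,z,cal=None):
    """(col,row) pixel -> world point at height z"""
    c=cal or r.get_calibration(cam);K,P=c['K'],np.array(c['pose'])
    d=P[:3,:3]@np.array([(px[0]-K[0][2])/K[0][0],-(px[1]-K[1][2])/K[1][1],-1]);o=P[:3,3]
    return np.round((o+d*(z-o[2])/d[2])[:2],1)
def pixel(cam,p,cal=None):
    c=cal or r.get_calibration(cam);P=np.array(c['pose']);q=P[:3,:3].T@(np.array(p,float)-P[:3,3])
    K=c['K'];return np.array([K[0][2]-K[0][0]*q[0]/q[2],K[1][2]+K[1][1]*q[1]/q[2]])
def cen(m):
    n,l,s,c=cv2.connectedComponentsWithStats(m.astype(np.uint8));i=1+np.argmax(s[1:,4]);return c[i],s[i]
E
python3 - <<'E'
from h import *
im=r.grab_frame("top");cv2.imwrite("pics/topc.png",cv2.resize(im[150:260,370:480,::-1],None,fx=5,fy=5,interpolation=cv2.INTER_CUBIC))
for l,z in(("blue_mat",6),("grey_mat",6),("sample_dish",8),("bath_2",185)):
    m=r.silhouettes("top",l)[0]['region'];c,s=cen(m);print(l,world("top",c,z),s, world("top",s[:2],z),world("top",s[:2]+s[2:4],z))
m=r.silhouettes("top","bottle_tray")[0]['region'].astype(np.uint8)
h=cv2.convexHull(np.argwhere(m)[:,::-1].astype(np.int32));b=cv2.boxPoints(cv2.minAreaRect(h))
w=[world("top",p,12) for p in b];print(w,np.mean(w,0),[np.linalg.norm(w[i]-w[i-1]) for i in range(4)])
hsv=cv2.cvtColor(im,cv2.COLOR_RGB2HSV);sub=np.zeros((400,640),bool);sub[198:225,390:455]=1
c,s=cen(sub&(hsv[...,0]>100)&(hsv[...,0]<125)&(hsv[...,1]>150));print("bluecap",c,s,world("top",c,149))
print("greycap",world("top",(440.5,212),134),"white",world("top",(441.5,195),59))
E
```

```text
blue_mat [428.5  13.2] [280 218  24  23 435] [463.7  51.6] [390.8 -24.9]
grey_mat [415.7 296.3] [192 222  23  24 437] [452.2 332.4] [376. 256.]
sample_dish [431.8 149.7] [238 217  23  23 428] [467.3 185.2] [394.3 110.5]Traceback (most recent call last):
  File "<stdin>", line 4, in <module>
IndexError: list index out of range
```

View pics/topc.png

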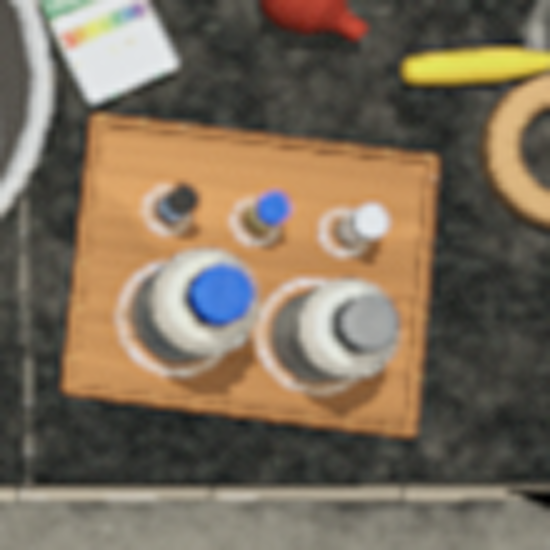

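The crop shows tray corners at crop (93,115), (440,155), (417,437), (64,393). The blue cap is at (221,294), grey cap (367,322) and white vial cap (371,221). Vials from left to right are black, blue, white.

```bash
python3 - <<'E'
from h import *
f=lambda x,y,z:world("top",(370+(x+.5)/5-.5,150+(y+.5)/5-.5),z)
w=np.array([f(*p,12) for p in((93,115),(440,155),(417,437),(64,393))]);c=w.mean(0)
ux=w[0]+w[1]-w[2]-w[3];ux/=np.hypot(*ux);uy=np.array([-ux[1],ux[0]])
print(w.tolist(),c,"yaw",np.arctan2(ux[1],ux[0]),[np.linalg.norm(w[i]-w[i-1]).round() for i in range(4)])
for n,a,b in(("blue",-34,44),("grey",-34,-44),("white",34,-56),("mid",34,0)):print(n,(c+a*ux+b*uy).round(1))
print("caps",f(221,294,149),f(367,322,134),f(371,221,59))
hsv=cv2.cvtColor(r.grab_frame("top"),cv2.COLOR_RGB2HSV)
c2=r.get_calibration("wrist");s=r.sense();R=cv2.Rodrigues(np.zeros(3))[0]
from scipy.spatial.transform import Rotation as Ro
R=Ro.from_euler('xyz',s['tcp_rot']).as_matrix();P=np.array(c2['pose']);print("cam in tool",(R.T@(P[:3,3]-s['eef_pos'])).round(1),(R.T@P[:3,:3]).round(3).tolist(),c2['K'].tolist())
E
```

```text
[[607.2, -294.1], [579.8, -513.1], [401.5, -489.4], [429.7, -271.0]] [ 504.55 -391.9 ] yaw -0.13078377366961785 [np.float64(179.0), np.float64(221.0), np.float64(180.0), np.float64(220.0)]
blue [ 476.6 -343.8]
grey [ 465.1 -431.1]
white [ 531.  -451.9]
mid [ 538.3 -396.3]
caps [ 475.7 -339.7] [ 461.1 -424.5] [ 530.4 -452.9]
cam in tool [  74.9    0.3 -172.4] [[0.001, 0.956, 0.293], [1.0, -0.001, 0.001], [0.001, 0.293, -0.956]] [[332.0643404262861, 0.0, 317.2810798774321], [0.0, 332.0643404262861, 198.1015473395363], [0.0, 0.0, 1.0]]
```

Call:
{"fn": "carry_out", "kwargs": {"series": [[-0.0,0,0,0,0,-0.3,-0.3],[0,0,-0.04,-0.1,-0.2,-0.58,-0.3],[0,0,-0.0791,-0.2,-0.4,-0.58,-0.3],[0,0,-0.0791,-0.3,-0.6,-0.58,-0.3],[0,0,-0.0791,-0.4,-0.75,-0.58,-0.3],[0,0,-0.0791,-0.47,-0.87,-0.58,-0.3],[0,0,-0.0791,-0.47,-0.87,-0.58,-0.3]]}}

```text
clock: 2.17
eef_pos: [214.7, 364.4, 346.2]
tcp_rot: [3.141, 0.001, 3.139]
contact_force: [0.7, 0.7, 0.4]
opening: 0.654
grasp_force: 0.0
```

Call:
{"fn": "carry_out", "kwargs": {"series": [[0,0,0,-0.2,-0.2,0,-0.3],[0,0,0,-0.4,-0.45,0,-0.3],[0,0,0,-0.5,-0.7,0,-0.3],[0,0,0,-0.6,-0.9,0,-0.3],[0,0,0,-0.6,-1,0,-0.3],[0,0,0,-0.6,-1,0,-0.3]]}}

```text
clock: 2.92
eef_pos: [365.2, 114.1, 345.8]
tcp_rot: [-3.141, 0.0, 3.137]
contact_force: [-0.8, -0.7, 0.0]
opening: 0.649
grasp_force: 0.0
```

```bash
python3 - <<'E'
from h import *
c=r.get_calibration("wrist");im=r.grab_frame("wrist");cv2.imwrite("pics/w1.png",im[:,:,::-1]);print(r.sense()['eef_pos'])
for l,z in(("blue_mat",6),("grey_mat",6),("sample_dish",8)):
    for d in r.silhouettes("wrist",l)[:2]:
        p,s=cen(d['region']);print(l,d['score'],s,world("wrist",p,z,c),world("wrist",s[:2],z,c),world("wrist",s[:2]+s[2:4],z,c))
E
```

```text
[364.88090627 115.57667448 345.75515288]
blue_mat 0.61 [ 231  164   46   45 1613] [426.   12.2] [391.2 -21.2] [465.9  47.8]
grey_mat 0.78 [ 409  155   47   46 1669] [413.6 295.3] [378.1 256.1] [453.3 337.8]
sample_dish 0.83 [ 317  166   47   45 1639] [430.1 149.7] [394.5 113.3] [469.1 189.4]
```

View pics/w1.png

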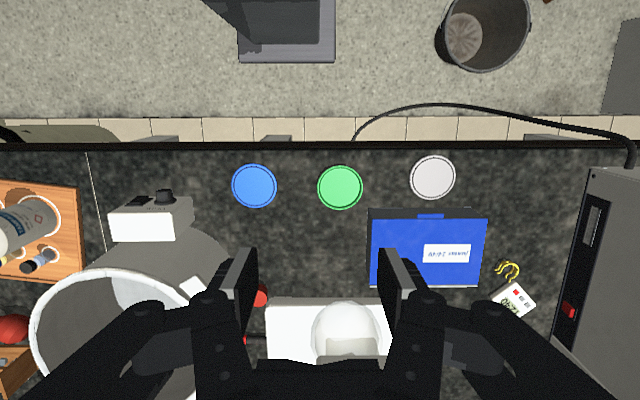

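The wrist view shows the blue mat at (254,186), green dish at (340,187) and grey mat at (432,177), within 2 mm of the top view. Next, on to the tray.

Call:
{"fn": "carry_out", "kwargs": {"series": [[0,0,0,-0.05,-0.2,0,-0.3],[0,0,0,-0.1,-0.45,0,-0.3],[0,0,0,-0.15,-0.7,0,-0.3],[0,0,0,-0.2,-0.9,0,-0.3],[0,0,0,-0.24,-1,0,-0.3]]}}

```text
clock: 3.75
eef_pos: [425.0, -135.1, 345.6]
tcp_rot: [-3.141, 0.0, 3.141]
contact_force: [0.1, 0.6, -0.3]
opening: 0.652
grasp_force: 0.0
```

Call:
{"fn": "carry_out", "kwargs": {"series": [[0,0,0,-0.05,-0.2,0,-0.3],[0,0,0,-0.1,-0.4,0,-0.3],[0,0,0,-0.15,-0.6,0,-0.3],[0,0,0,-0.2,-0.8,0.1,-0.3],[0,0,0,-0.204,-0.828,0.2,-0.3],[0,0,0,-0.204,-0.828,0.2,-0.3],[0,0,0,-0.204,-0.828,0.2,-0.3]]}}

```text
clock: 4.62
eef_pos: [476.0, -339.9, 296.6]
tcp_rot: [-3.141, 0.001, -3.14]
contact_force: [0.0, -0.1, 0.1]
opening: 0.65
grasp_force: 0.0
```

```bash
cat >caps.py <<'E'
from h import *
import sys
c=r.get_calibration("wrist");im=r.grab_frame("wrist");cv2.imwrite("pics/%s.png"%sys.argv[1],im[:,:,::-1]);s=r.sense();print(s['eef_pos'].round(1),s['tcp_rot'].round(4))
for n,p in(("blue",(476,-342,149)),("grey",(464,-428,134)),("white",(530.7,-452.4,59))):print(n,pixel("wrist",p,c).round())
for l in("blue_bottle_mid","grey_bottle_mid","white_vial_mid"):
    for d in r.silhouettes("wrist",l)[:2]:print(l,round(d['score'],2),d['position'],cen(d['region'])[1])
E
python3 caps.py w2
```

```text
[ 476.1 -340.1  297. ] [-3.1408e+00  1.4000e-03 -3.1401e+00]
blue [315. 175.]
grey [231. 160.]
white [230. 201.]
blue_bottle_mid 0.69 [161.0, 314.7] [ 288  132   55   60 2587]
grey_bottle_mid 0.66 [145.8, 244.1] [ 214  121   60   55 2500]
```

View pics/w2.png

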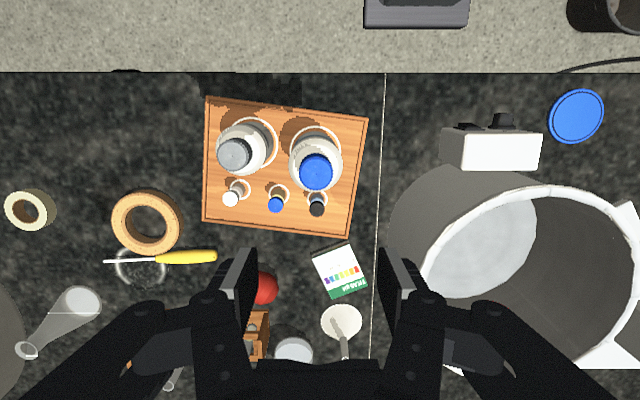

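The blue cap is at (316,172), grey cap (234,154), white cap (231,199), all near their predictions. I'll refine with colour and the tray corners.

```bash
python3 - <<'E'
from h import *
im=cv2.imread("pics/w2.png");hsv=cv2.cvtColor(im,cv2.COLOR_BGR2HSV);c=r.get_calibration("wrist")
def box(x0,x1,y0,y1):
    m=np.zeros((400,640),bool);m[y0:y1,x0:x1]=1;return m
p,s=cen(box(290,345,145,195)&(hsv[...,0]>100)&(hsv[...,0]<125)&(hsv[...,1]>150));print(p,s,world("wrist",p,149,c),world("wrist",p,146,c))
p,s=cen(box(205,265,132,178)&(hsv[...,2]<160)&(hsv[...,1]<40)&(hsv[...,2]>80));print(p,s,world("wrist",p,134,c))
p,s=cen(box(218,243,188,210)&(hsv[...,2]>190)&(hsv[...,1]<40));print(p,s,world("wrist",p,59,c))
w=np.array([world("wrist",q,12,c) for q in((206,97),(368,118),(348,238),(202,221))]);print(w.tolist(),w.mean(0),[np.linalg.norm(w[i]-w[i-1]).round() for i in range(4)])
cc=w.mean(0);ux=w[2]+w[3]-w[0]-w[1];ux/=np.hypot(*ux);uy=np.array([-ux[1],ux[0]]);print("yaw",np.arctan2(ux[1],ux[0]))
for n,a,b in(("blue",-34,44),("grey",-34,-44),("white",34,-56)):print(n,(cc+a*ux+b*uy).round(1))
E
```

```text
[315.20942408 171.3382199 ] [299 153  34  37 955] [ 471.8 -342.8] [ 472.4 -342.8]
[235.94074074 149.57037037] [217 138  32  32 135] [ 452.8 -423.1]
[229.6344086 198.6827957] [222 191  16  16 186] [ 528.1 -454.3]
[[402.4, -487.9], [429.0, -273.1], [604.0, -294.9], [577.3, -510.8]] [ 503.175 -391.675] [np.float64(176.0), np.float64(216.0), np.float64(176.0), np.float64(218.0)]
yaw -0.12706253742249576
blue [ 475.  -343.7]
grey [ 463.9 -431. ]
white [ 529.8 -451.5]
```

Call:
{"fn": "carry_out", "kwargs": {"series": [[0,0,0,0.004,-0.006,0.2,-0.3],[0,0,0,0.004,-0.006,0.4,-0.3],[0,0,0,0.004,-0.006,0.5,-0.3],[0,0,0,0.004,-0.006,0.6,-0.3],[0,0,0,0.004,-0.006,0.65,-0.3],[0,0,0,0.004,-0.006,0.687,-0.3],[0,0,0,0.004,-0.006,0.687,-0.3]]}}

```text
clock: 5.7
eef_pos: [474.1, -342.6, 124.1]
tcp_rot: [-3.142, 0.0, 3.141]
contact_force: [0.1, 0.5, 0.5]
opening: 0.647
grasp_force: 0.0
```

Call:
{"fn": "carry_out", "kwargs": {"series": [[0,0,0,0,0,0,0.5],[0,0,0,0,0,0,0.5],[0,0,0,0,0,0,1],[0,0,0,0,0,0,1],[0,0,0,0,0,0,1],[0,0,0,0,0,0,1]], "force": 60}}

```text
clock: 6.45
eef_pos: [474.0, -342.5, 123.9]
tcp_rot: [3.142, -0.0, 3.141]
contact_force: [0.7, -0.7, -0.2]
opening: 0.0
grasp_force: 0.0
```

```bash
python3 caps.py w3; python3 - <<'E'
from h import *
a=cv2.imread("pics/w3.png");b=r.grab_frame("scene")[180:330,330:530,::-1]
b=cv2.resize(b,(533,400));cv2.imwrite("pics/m3.png",cv2.resize(np.hstack([a,b]),(800,273)))
E
```

```text
[ 474.  -342.5  123.9] [ 3.1416 -0.      3.1413]
blue [318. 260.]
grey [154. 225.]
white [180. 268.]
blue_bottle_mid 0.83 [209.4, 318.0] [ 269  154   99  108 7549]
grey_bottle_mid 0.95 [190.1, 189.3] [ 127  139  125  106 9383]
grey_bottle_mid 0.47 [262.9, 256.3] [ 241  239   32   47 1081]
white_vial_mid 0.62 [254.6, 187.4] [ 167  236   44   41 1085]
```

View pics/m3.png

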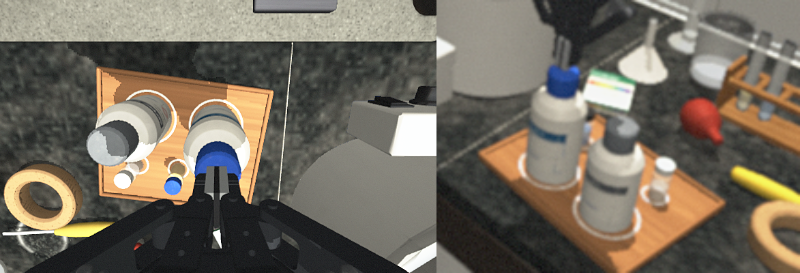

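The fingers shut beside the cap on its far side, so it either squeezed out or was off in x. I'll lift straight up and re-measure.

Call:
{"fn": "carry_out", "kwargs": {"series": [[0,0,0,0,0,-0.1,1],[0,0,0,0,0,-0.25,1],[0,0,0,0,0,-0.4,0],[0,0,0,0,0,-0.55,-0.3],[0,0,0,0,0,-0.687,-0.3],[0,0,0,0,0,-0.687,-0.3],[0,0,0,0,0,-0.687,-0.3]]}}

```text
clock: 7.58
eef_pos: [473.7, -342.3, 295.0]
tcp_rot: [3.141, -0.001, 3.141]
contact_force: [0.0, 0.8, -0.5]
opening: 0.65
grasp_force: 0.0
```

```bash
python3 caps.py w4; python3 - <<'E'
from h import *
a=cv2.imread("pics/w4.png");t=r.grab_frame("top")[:,:,::-1];c=r.get_calibration("wrist")
hsv=cv2.cvtColor(a,cv2.COLOR_BGR2HSV);m=np.zeros((400,640),bool);m[130:200,290:345]=1
p,s=cen(m&(hsv[...,0]>100)&(hsv[...,0]<125)&(hsv[...,1]>150));print(p,s,world("wrist",p,149,c))
x=cv2.resize(a[80:250,190:390],None,fx=2.35,fy=2.35);y=cv2.resize(t[170:240,380:460],(457,400))
cv2.imwrite("pics/m4.png",cv2.resize(np.hstack([x[:399],y[:399]]),(800,345)))
E
```

```text
[ 473.5 -342.2  294.5] [ 3.1406e+00 -1.4000e-03  3.1413e+00]
blue [318. 178.]
grey [233. 163.]
white [232. 203.]
blue_bottle_mid 0.92 [163.8, 316.9] [ 290  134   55   62 2656]
grey_bottle_mid 0.68 [150.3, 245.6] [ 218  124   57   54 2401]
white_vial_mid 0.57 [198.8, 238.5] [224 186  24  23 345]
[317.63032191 174.0913811 ] [301 156  34  37 963] [ 471.6 -341.8]
```

View pics/m4.png

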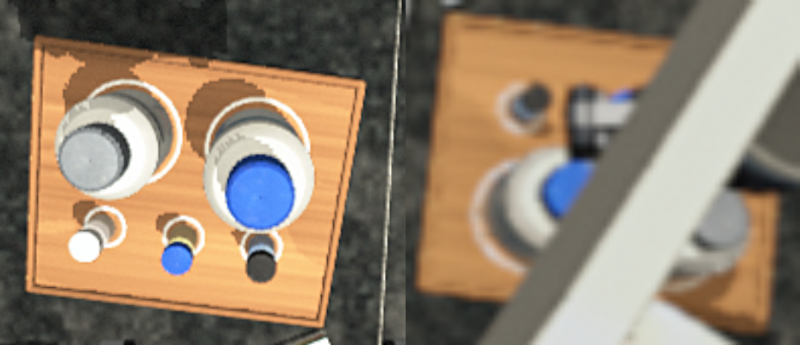

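```bash
python3 - <<'E'
from h import *
def ray(c,p):
    K,P=c['K'],np.array(c['pose']);d=P[:3,:3]@np.array([(p[0]-K[0][2])/K[0][0],-(p[1]-K[1][2])/K[1][1],-1]);return P[:3,3],d/np.linalg.norm(d)
def tri(rs):
    A=sum(np.eye(3)-np.outer(d,d) for o,d in rs);b=sum((np.eye(3)-np.outer(d,d))@o for o,d in rs);return np.linalg.solve(A,b).round(1)
W=np.array(r.get_calibration("wrist")['pose']);K=r.get_calibration("wrist")['K']
def cal(tcp):
    s=r.sense()['eef_pos'];P=W.copy();P[:3,3]+=np.array(tcp)-s;return dict(K=K,pose=P)
B=[]
for n,b in(("scene0",(385,415,212,240)),("top0",(398,425,198,222)),("w4",(290,345,140,200)),("w3",(260,370,180,265))):
    im=cv2.imread(f"pics/{n}.png");h=cv2.cvtColor(im,cv2.COLOR_BGR2HSV);m=np.zeros((400,640),bool);m[b[2]:b[3],b[0]:b[1]]=1
    p,s=cen(m&(h[...,0]>100)&(h[...,0]<125)&(h[...,1]>150));print(n,p.round(1),s)
    B.append(ray(r.get_calibration(n[:-1]) if n[0]in"st" else cal((473.5,-342.2,294.5) if n=="w4" else (474,-342.5,123.9)),p))
print(tri(B[:2]),tri(B[1:3]),tri([B[0],B[2]]),tri(B[:3]))
c=r.get_calibration("scene")
for z in(149,135,124):print(pixel("scene",(474,-342,z)).round(1))
im=cv2.imread("pics/w3.png")[140:340,220:420];cv2.imwrite("pics/w3c.png",cv2.resize(im,(600,600),interpolation=cv2.INTER_CUBIC))
E
```

```text
scene0 [399.5 223.4] [391 214  18  20 274]
top0 [413.4 208.7] [408 204  12  11 101]
w4 [317.6 174.1] [301 156  34  37 963]
w3 [318.8 231.9] [ 285  207   69   58 2259]
[ 476.8 -342.   136.5] [ 476.  -342.1  132. ] [ 474.6 -342.7  138. ] [ 475.7 -342.   136.8]
[399.1 218.8]
[398.2 224.6]
[397.5 229.1]
```

View pics/w3c.png

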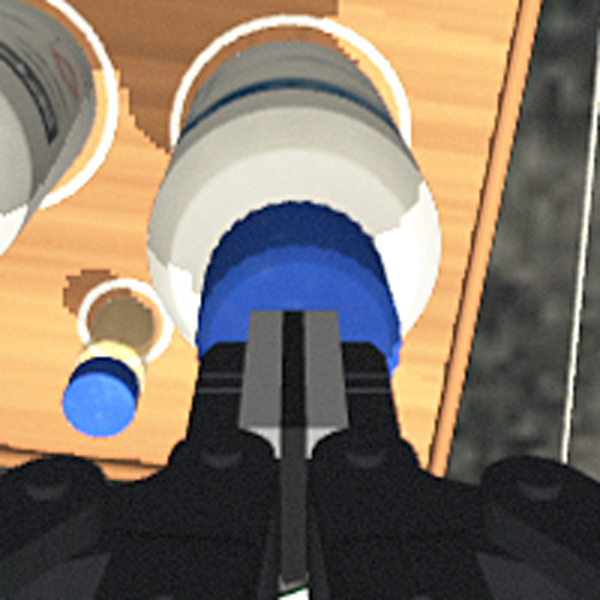

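The fingers lie over the cap top, with the visible tips well behind the claimed TCP; scene row 217 gives a tip z of about 153. I'll check the tool geometry.

```bash
python3 - <<'E'
from h import *
print(r.pinch_z,[a for a in dir(r) if a[0]!='_'])
im=cv2.imread("pics/w4.png")
P=np.array(r.get_calibration("wrist")['pose']);s=r.sense()
from scipy.spatial.transform import Rotation as Ro
R=Ro.from_euler('xyz',s['tcp_rot']).as_matrix();print((R.T@(P[:3,3]-s['eef_pos'])).round(1))
for d in(0,10,19,30,40):print(d,[pixel("wrist",s['eef_pos']+R@np.array([x,y,-d])).round().tolist() for x in(11,0,-11) for y in(-28,28)])
t=cv2.imread("pics/w4.png");cv2.imwrite("pics/w4c.png",t[200:400,160:480])
E
```

```text
18.700000000000003 ['MotionError', 'get_calibration', 'grab_frame', 'pinch_z', 'sense', 'sign_off', 'silhouettes']
[  74.8    0.3 -172.5]
0 [[266.0, 217.0], [368.0, 217.0], [267.0, 235.0], [367.0, 235.0], [268.0, 253.0], [366.0, 253.0]]
10 [[264.0, 224.0], [370.0, 224.0], [264.0, 243.0], [369.0, 243.0], [265.0, 261.0], [368.0, 262.0]]
19 [[261.0, 230.0], [373.0, 230.0], [262.0, 250.0], [372.0, 250.0], [263.0, 270.0], [371.0, 270.0]]
30 [[257.0, 239.0], [377.0, 239.0], [258.0, 261.0], [376.0, 261.0], [259.0, 281.0], [374.0, 281.0]]
40 [[253.0, 249.0], [381.0, 249.0], [254.0, 271.0], [379.0, 271.0], [256.0, 293.0], [378.0, 293.0]]
```

View pics/w4c.png

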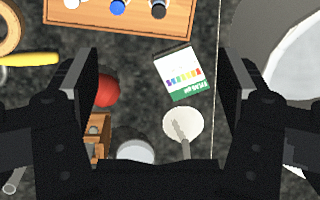

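The visible pads sit about 30 mm behind the claimed TCP (tips at (257,247) and (378,247), separation 121 px for 55 mm). I'll grip about 29 mm deeper, where ±4 mm still stays on the cap.

Call:
{"fn": "carry_out", "kwargs": {"series": [[0,0,0,0,0,0.2,-0.3],[0,0,0,0,0,0.4,-0.3],[0,0,0,0,0,0.6,-0.3],[0,0,0,0,0,0.7,-0.3],[0,0,0,0,0,0.76,-0.3],[0,0,0,0,0,0.803,-0.3],[0,0,0,0,0,0.803,-0.3]]}}

```text
clock: 8.7
eef_pos: [474.0, -342.6, 94.8]
tcp_rot: [3.141, -0.0, 3.141]
contact_force: [0.4, 0.6, 0.3]
opening: 0.646
grasp_force: 0.0
```

Call:
{"fn": "carry_out", "kwargs": {"series": [[0,0,0,0,0,0,0],[0,0,0,0,0,0,0.2],[0,0,0,0,0,0,1],[0,0,0,0,0,0,1],[0,0,0,0,0,0,1],[0,0,0,0,0,0,1]], "force": 60}}

```text
clock: 9.45
eef_pos: [474.7, -343.1, 96.2]
tcp_rot: [-3.14, 0.002, 3.141]
contact_force: [-0.0, 1.0, 6.4]
opening: 0.393
grasp_force: 59.1
```

```bash
python3 caps.py w5; python3 - <<'E'
from h import *
a=cv2.imread("pics/w5.png")[140:340,220:420];b=r.grab_frame("scene")[190:290,340:440,::-1]
cv2.imwrite("pics/m5.png",np.hstack([cv2.resize(a,(400,400)),cv2.resize(b,(400,400),interpolation=cv2.INTER_CUBIC)]))
E
```

```text
[ 474.7 -343.1   96.3] [-3.1403e+00  1.6000e-03  3.1414e+00]
blue [319. 290.]
grey [126. 247.]
white [165. 286.]
blue_bottle_mid 0.63 [234.6, 316.0] [  261   159   112   159 12247]
grey_bottle_mid 0.91 [203.5, 170.6] [   94   143   153   125 12954]
white_vial_mid 0.82 [273.1, 173.6] [ 152  250   50   45 1266]
```

View pics/m5.png

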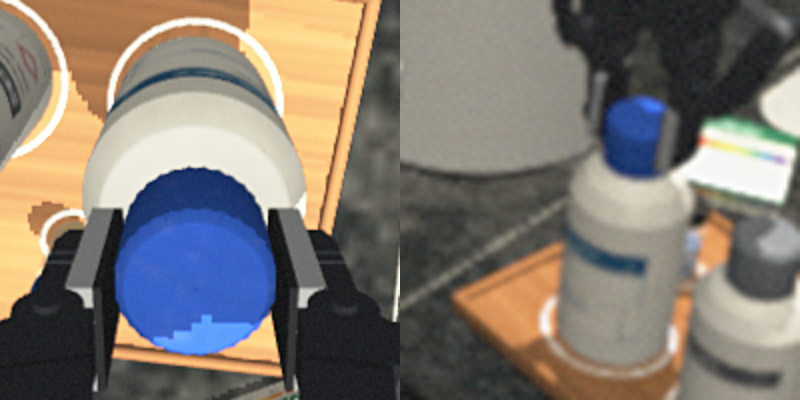

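The cap is firmly gripped (opening 0.39, 59 N), with the tips at the cap's lower edge. I'll lift and carry it to the blue mat.

Call:
{"fn": "carry_out", "kwargs": {"series": [[0,0,0,0,0,-0.04,1],[0,0,0,0,0,-0.15,1],[0,0,0,0,0,-0.3,1],[0,0,0,0,0,-0.48,1],[0,0,0,0,0,-0.66,1],[0,0,0,0,0,-0.84,1],[0,0,0,0,0,-0.95,1],[0,0,0,0,0,-1,1]]}}

```text
clock: 10.7
eef_pos: [474.1, -342.6, 346.8]
tcp_rot: [-3.14, 0.002, 3.141]
contact_force: [1.4, -0.5, -4.3]
opening: 0.395
grasp_force: 60.6
```

Call:
{"fn": "carry_out", "kwargs": {"series": [[0,0,0,0.01,0.06,0,1],[0,0,0,0.03,0.2,0,1],[0,0,0,0.06,0.36,0,1],[0,0,0,0.08,0.52,0,1],[0,0,0,0.1,0.68,0,1],[0,0,0,0.12,0.84,0,1],[0,0,0,0.14,1,0,1]]}}

```text
clock: 11.58
eef_pos: [437.3, -90.4, 343.1]
tcp_rot: [3.141, -0.003, 3.141]
contact_force: [0.6, -0.1, -3.3]
opening: 0.396
grasp_force: 60.6
```

Call:
{"fn": "carry_out", "kwargs": {"series": [[0,0,0,0.02,0.15,0,1],[0,0,0,0.04,0.28,0,1],[0,0,0,0.05,0.37,0,1],[0,0,0,0.05,0.42,0,1],[0,0,0,0.05,0.422,0,1],[0,0,0,0.05,0.422,0,1]]}}

```text
clock: 12.32
eef_pos: [426.5, 12.5, 344.5]
tcp_rot: [-3.141, -0.001, 3.141]
contact_force: [-0.4, -0.1, -3.3]
opening: 0.393
grasp_force: 60.7
```

Call:
{"fn": "carry_out", "kwargs": {"series": [[0,0,0,0,0,0.1,1],[0,0,0,0,0,0.28,1],[0,0,0,0,0,0.46,1],[0,0,0,0,0,0.64,1],[0,0,0,0,0,0.8,1],[0,0,0,0,0,0.9,1],[0,0,0,0,0,0.96,1],[0,0,0,0,0,0.98,1]]}}

```text
clock: 13.32
eef_pos: [426.2, 12.2, 99.1]
tcp_rot: [-3.141, -0.002, 3.14]
contact_force: [0.0, 0.6, -3.1]
opening: 0.392
grasp_force: 60.6
```

Call:
{"fn": "carry_out", "kwargs": {"series": [[0,0,0,0,0,0.008,1],[0,0,0,0,0,0.015,1],[0,0,0,0,0,0.019,1],[0,0,0,0,0,0.022,1],[0,0,0,0,0,0.022,1]]}}

```text
clock: 13.95
eef_pos: [426.7, 13.0, 94.6]
tcp_rot: [-3.142, 0.0, 3.141]
contact_force: [-0.1, 0.7, -3.5]
opening: 0.391
grasp_force: 60.6
```

Call:
{"fn": "carry_out", "kwargs": {"series": [[0,0,0,0,0,0.003,1],[0,0,0,0,0,0.006,1],[0,0,0,0,0,0.006,1]]}}

```text
clock: 14.32
eef_pos: [427.9, 13.2, 94.3]
tcp_rot: [3.141, 0.002, 3.141]
contact_force: [-2.9, 1.4, 15.9]
opening: 0.396
grasp_force: 63.1
```

Call:
{"fn": "carry_out", "kwargs": {"series": [[0,0,0,0,0,-0.004,0.3],[0,0,0,0,0,-0.004,-0.1],[0,0,0,0,0,-0.004,-0.3],[0,0,0,0,0,-0.004,-0.3],[0,0,0,0,0,-0.15,-0.3],[0,0,0,0,0,-0.35,-0.3],[0,0,0,0,0,-0.6,-0.3],[0,0,0,0,0,-0.6,-0.3]]}}

```text
clock: 15.32
eef_pos: [429.7, 13.0, 247.5]
tcp_rot: [3.141, 0.009, 3.141]
contact_force: [-0.6, 0.1, -0.6]
opening: 0.648
grasp_force: 0.0
```

```bash
python3 - <<'E'
from h import *
s=r.sense();print(s['eef_pos'],s['opening']);w=r.grab_frame("wrist")[100:300,220:420,::-1];t=r.grab_frame("scene")[100:240,190:330,::-1]
cv2.imwrite("pics/m6.png",np.hstack([cv2.resize(w,(400,400)),cv2.resize(t,(400,400),interpolation=cv2.INTER_CUBIC)]))
E
```

```text
[429.66779566  13.04018971 247.53711821] 0.647647212007823
```

View pics/m6.png

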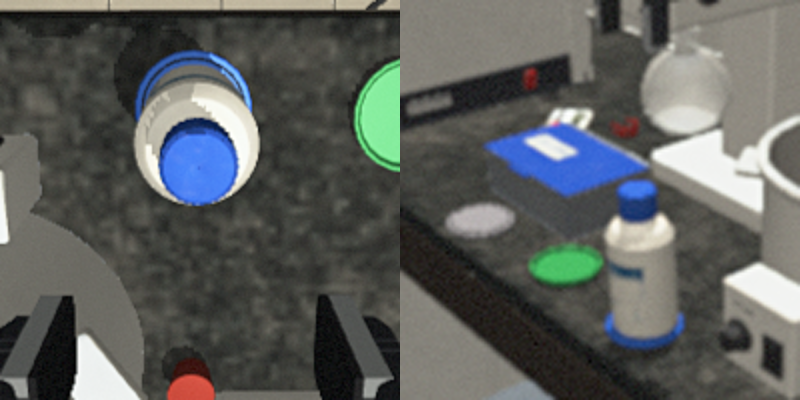

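The blue bottle stands upright on the blue mat with an even margin. Now the grey bottle.

Call:
{"fn": "carry_out", "kwargs": {"series": [[0,0,0,0,0,-0.2,-0.3],[0,0,0,-0.02,-0.15,-0.4,-0.3],[0,0,0,-0.04,-0.35,-0.4,-0.3],[0,0,0,-0.06,-0.55,-0.4,-0.3],[0,0,0,-0.08,-0.75,-0.4,-0.3],[0,0,0,-0.1,-0.95,-0.4,-0.3],[0,0,0,-0.1,-1,-0.4,-0.3]]}}

```text
clock: 16.3
eef_pos: [450.8, -239.1, 340.6]
tcp_rot: [3.14, -0.003, 3.139]
contact_force: [0.5, 0.7, -0.2]
opening: 0.65
grasp_force: 0.0
```

Call:
{"fn": "carry_out", "kwargs": {"series": [[0,0,0,-0.01,-0.2,0,-0.3],[0,0,0,-0.02,-0.4,0,-0.3],[0,0,0,-0.03,-0.6,0,-0.3],[0,0,0,-0.038,-0.756,0.3,-0.3],[0,0,0,-0.038,-0.756,0.4,-0.3],[0,0,0,-0.038,-0.756,0.4,-0.3],[0,0,0,-0.038,-0.756,0.4,-0.3]]}}

```text
clock: 17.18
eef_pos: [461.6, -425.5, 244.1]
tcp_rot: [-3.142, 0.0, -3.141]
contact_force: [0.6, -0.0, -0.3]
opening: 0.65
grasp_force: 0.0
```

```bash
python3 caps.py w7; python3 - <<'E'
from h import *
a=cv2.imread("pics/w7.png");c=r.get_calibration("wrist")
for p in((461,-426),(465,-430)):print(p,pixel("wrist",(*p,134),c).round(1))
cv2.imwrite("pics/w7c.png",cv2.resize(a[80:300,180:400],(660,660))[:600])
E
```

```text
[ 462.  -425.8  245. ] [-3.1402e+00  1.8000e-03 -3.1412e+00]
blue [416. 206.]
grey [314. 188.]
white [294. 226.]
grey_bottle_mid 0.86 [167.7, 316.9] [ 287  137   57   64 2822]
white_vial_mid 0.85 [220.1, 296.0] [285 204  19  29 415]
(461, -426) [317.6 183.7]
(465, -430) [313.  188.1]
```

View pics/w7c.png

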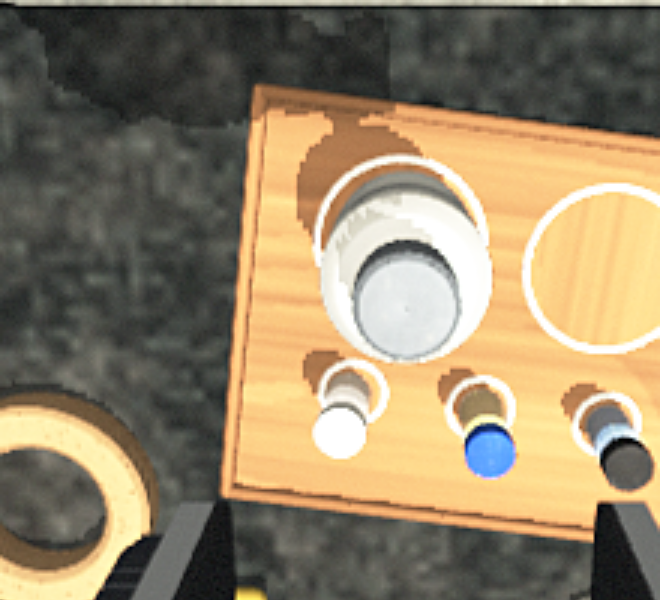

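The grey cap is at (316,183), so about (460.5, -427.3). The empty blue ring is at (383,169), and the white vial cap at (293,224) with its ring at (298,211).

Call:
{"fn": "carry_out", "kwargs": {"series": [[0,0,0,0.002,-0.005,0.2,-0.3],[0,0,0,0.002,-0.005,0.4,-0.3],[0,0,0,0.002,-0.005,0.5,-0.3],[0,0,0,0.002,-0.005,0.58,-0.3],[0,0,0,0.002,-0.005,0.62,-0.3],[0,0,0,0.002,-0.005,0.64,-0.3],[0,0,0,0.002,-0.005,0.64,-0.3]]}}

```text
clock: 18.25
eef_pos: [460.8, -427.6, 83.5]
tcp_rot: [-3.141, 0.001, 3.141]
contact_force: [-0.8, 0.2, 0.4]
opening: 0.652
grasp_force: 0.0
```

Call:
{"fn": "carry_out", "kwargs": {"series": [[0,0,0,0,0,0,0],[0,0,0,0,0,0,0.2],[0,0,0,0,0,0,1],[0,0,0,0,0,0,1],[0,0,0,0,0,0,1],[0,0,0,0,0,0,1]]}}

```text
clock: 19.0
eef_pos: [460.9, -427.7, 83.9]
tcp_rot: [-3.141, 0.001, 3.141]
contact_force: [-0.6, 0.2, 5.6]
opening: 0.373
grasp_force: 59.6
```

```bash
python3 - <<'E'
from h import *
c=r.get_calibration("wrist");P=np.array(c['pose']);P[:3,3]+=np.array([462,-425.8,245])-r.sense()['eef_pos'];c=dict(K=c['K'],pose=P)
for n,p,z in(("bluering",(383.3,169.3),8),("whitering",(297.7,210.7),8),("whitecap",(293.3,224),59),("bluevialcap",(343.3,230.2),59)):print(n,world("wrist",p,z,c))
E
```

```text
bluering [ 475.1 -343.2]
whitering [ 530.3 -451.6]
whitecap [ 528.7 -453.7]
bluevialcap [ 536.4 -395.7]
```

Call:
{"fn": "carry_out", "kwargs": {"series": [[0,0,0,0,0,-0.04,1],[0,0,0,0,0,-0.15,1],[0,0,0,0,0,-0.3,1],[0,0,0,0,0,-0.48,1],[0,0,0,0,0,-0.66,1],[0,0,0,0,0,-0.84,1],[0,0,0,0,0,-0.95,1],[0,0,0,0,0,-1,1]]}}

```text
clock: 20.0
eef_pos: [460.7, -427.5, 334.9]
tcp_rot: [-3.14, 0.002, 3.141]
contact_force: [0.4, -0.4, -3.2]
opening: 0.371
grasp_force: 59.9
```

Call:
{"fn": "carry_out", "kwargs": {"series": [[0,0,0,0.01,0.06,0,1],[0,0,0,0.03,0.2,0,1],[0,0,0,0.06,0.36,0,1],[0,0,0,0.08,0.52,0,1],[0,0,0,0.1,0.68,0,1],[0,0,0,0.11,0.84,0,1],[0,0,0,0.12,1,0,1]]}}

```text
clock: 20.88
eef_pos: [428.9, -174.9, 331.0]
tcp_rot: [3.14, -0.003, 3.141]
contact_force: [1.0, 1.0, -3.3]
opening: 0.374
grasp_force: 60.1
```

Call:
{"fn": "carry_out", "kwargs": {"series": [[0,0,0,0,0.16,0,1],[0,0,0,0,0.32,0,1],[0,0,0,0,0.48,0,1],[0,0,0,0,0.64,0,1],[0,0,0,0,0.82,0,1],[0,0,0,0,1,0,1]]}}

```text
clock: 21.62
eef_pos: [428.7, 74.3, 331.2]
tcp_rot: [-3.141, -0.003, 3.141]
contact_force: [0.9, 0.4, -2.4]
opening: 0.366
grasp_force: 60.1
```

Call:
{"fn": "carry_out", "kwargs": {"series": [[0,0,0,0.01,0.17,0,1],[0,0,0,0.03,0.34,0,1],[0,0,0,0.05,0.52,0,1],[0,0,0,0.064,0.7,0,1],[0,0,0,0.064,0.83,0,1],[0,0,0,0.064,0.893,0,1],[0,0,0,0.064,0.893,0,1],[0,0,0,0.064,0.893,0,1]]}}

```text
clock: 22.62
eef_pos: [414.3, 294.9, 332.4]
tcp_rot: [-3.141, -0.001, 3.141]
contact_force: [0.6, 0.1, -2.2]
opening: 0.371
grasp_force: 60.2
```

Call:
{"fn": "carry_out", "kwargs": {"series": [[0,0,0,0,0.002,0.1,1],[0,0,0,0,0.002,0.28,1],[0,0,0,0,0.002,0.46,1],[0,0,0,0,0.002,0.64,1],[0,0,0,0,0.002,0.8,1],[0,0,0,0,0.002,0.9,1],[0,0,0,0,0.002,0.96,1],[0,0,0,0,0.002,0.98,1]]}}

```text
clock: 23.62
eef_pos: [414.8, 295.8, 87.6]
tcp_rot: [-3.141, -0.0, 3.14]
contact_force: [0.6, -0.1, -3.4]
opening: 0.372
grasp_force: 60.3
```

Call:
{"fn": "carry_out", "kwargs": {"series": [[0,0,0,0,0,0.008,1],[0,0,0,0,0,0.015,1],[0,0,0,0,0,0.02,1],[0,0,0,0,0,0.024,1],[0,0,0,0,0,0.026,1],[0,0,0,0,0,0.026,1]]}}

```text
clock: 24.38
eef_pos: [415.0, 296.7, 81.9]
tcp_rot: [3.141, 0.001, 3.141]
contact_force: [-0.6, -0.9, 5.3]
opening: 0.372
grasp_force: 61.0
```

Call:
{"fn": "carry_out", "kwargs": {"series": [[0,0,0,0,0,0,0.3],[0,0,0,0,0,0,-0.1],[0,0,0,0,0,0,-0.3],[0,0,0,0,0,0,-0.3],[0,0,0,0,0,-0.15,-0.3],[0,0,0,0,0,-0.35,-0.3],[0,0,0,0,0,-0.6,-0.3],[0,0,0,0,0,-0.6,-0.3]]}}

```text
clock: 25.38
eef_pos: [417.2, 298.2, 236.4]
tcp_rot: [3.136, 0.007, 3.141]
contact_force: [1.0, -0.2, 0.2]
opening: 0.654
grasp_force: 0.0
```

```bash
python3 - <<'E'
from h import *
c=r.get_calibration("wrist");im=r.grab_frame("wrist");s=r.sense();print(s['eef_pos'],s['opening'])
for l,z in(("grey_bottle_mid",70),("grey_mat",6),("sample_dish",8)):
    for d in r.silhouettes("wrist",l)[:1]:p,b=cen(d['region']);print(l,d['score'],b,world("wrist",p,z,c))
h=cv2.cvtColor(r.grab_frame("top"),cv2.COLOR_RGB2HSV)
cv2.imwrite("pics/m8.png",cv2.resize(im[60:300,190:450,::-1],None,fx=2,fy=2))
E
```

```text
[415.86924855 297.27727231 233.70578264] 0.6508748042048126
grey_bottle_mid 0.59 [ 285  136   60   65 3028] [415.3 296.3]
grey_mat 0.87 [285 126  61  37 748] [393.9 297.8]
sample_dish 0.78 [ 166  141   59   58 2693] [429.7 149.3]
```

View pics/m8.png

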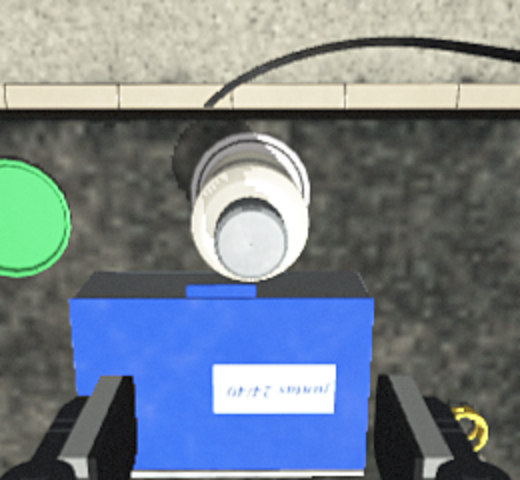

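The grey bottle stands upright, centred on the grey mat. Now the vial.

Call:
{"fn": "carry_out", "kwargs": {"series": [[0,0,0,0,-0.1,-0.15,0],[0,0,0,0,-0.3,-0.3,0],[0,0,0,0,-0.5,-0.36,0],[0,0,0,0,-0.7,-0.36,0],[0,0,0,0,-0.9,-0.36,0],[0,0,0,0,-1,-0.36,0]]}}

```text
clock: 26.38
eef_pos: [413.8, 44.3, 320.2]
tcp_rot: [-3.141, -0.002, 3.14]
contact_force: [0.2, 0.6, 1.5]
opening: 0.5
grasp_force: 0.0
```

Call:
{"fn": "carry_out", "kwargs": {"series": [[0,0,0,-0.04,-0.2,0,0],[0,0,0,-0.08,-0.4,0,0],[0,0,0,-0.12,-0.6,0,0],[0,0,0,-0.15,-0.8,0,0],[0,0,0,-0.16,-1,0,0]]}}

```text
clock: 27.0
eef_pos: [454.2, -205.1, 319.9]
tcp_rot: [3.14, -0.002, 3.141]
contact_force: [0.5, 0.8, 0.4]
opening: 0.502
grasp_force: 0.0
```

Call:
{"fn": "carry_out", "kwargs": {"series": [[0,0,0,-0.06,-0.2,0,0],[0,0,0,-0.12,-0.4,0,0],[0,0,0,-0.18,-0.6,0,0],[0,0,0,-0.24,-0.8,0,0],[0,0,0,-0.3,-0.996,0.1,0],[0,0,0,-0.3,-0.996,0.5,0],[0,0,0,-0.3,-0.996,0.6,0],[0,0,0,-0.3,-0.996,0.6,0]]}}

```text
clock: 28.0
eef_pos: [525.9, -449.7, 164.5]
tcp_rot: [3.133, -0.01, 3.141]
contact_force: [-0.2, 0.8, 0.7]
opening: 0.505
grasp_force: 0.0
```

```bash
python3 - <<'E'
from h import *
c=r.get_calibration("wrist");im=r.grab_frame("wrist");cv2.imwrite("pics/w9.png",im[:,:,::-1]);s=r.sense();print(s['eef_pos'],s['opening'])
p=pixel("wrist",(529.8,-452.7,59),c);print("pred cap",p)
x,y=p.astype(int);h=cv2.cvtColor(im,cv2.COLOR_RGB2HSV);m=np.zeros((400,640),bool);m[y-22:y+22,x-22:x+22]=1
q,b=cen(m&(h[...,2]>200)&(h[...,1]<30));print(q,b,world("wrist",q,59,c))
for l in("white_vial_mid","blue_vial_mid","black_vial_mid"):
    for d in r.silhouettes("wrist",l)[:1]:
        q,b=cen(d['region']);print(l,d['score'],q.round(),b,world("wrist",q,33.5,c))
E
```

```text
[ 528.09554169 -451.38779626  168.90626802] 0.4994697748304665
pred cap [312.71043226 192.11110355]
[312.66330645 187.85685484] [300 170  30  32 496] [ 526.  -452.7]
white_vial_mid 0.88 [312. 186.] [301 170  23  32 604] [ 530.6 -453.7]
blue_vial_mid 0.89 [374. 194.] [359 177  30  34 704] [ 538.7 -394.7]
black_vial_mid 0.8 [431. 200.] [412 183  38  34 822] [ 544.7 -339.7]
```

Call:
{"fn": "carry_out", "kwargs": {"series": [[0,0,0,0.004,0,0.15,0],[0,0,0,0.004,0,0.3,0],[0,0,0,0.004,0,0.45,0],[0,0,0,0.004,0,0.56,0],[0,0,0,0.004,0,0.64,0],[0,0,0,0.004,0,0.69,0],[0,0,0,0.004,0,0.722,0],[0,0,0,0.004,0,0.722,0]]}}

```text
clock: 29.2
eef_pos: [528.6, -452.7, -8.9]
tcp_rot: [-3.142, 0.0, 3.141]
contact_force: [-0.4, -0.2, 0.3]
opening: 0.503
grasp_force: 0.0
```

Call:
{"fn": "carry_out", "kwargs": {"series": [[0,0,0,0,0,0,0.2],[0,0,0,0,0,0,0.4],[0,0,0,0,0,0,0.6],[0,0,0,0,0,0,1],[0,0,0,0,0,0,1],[0,0,0,0,0,0,1]], "force": 25}}

```text
clock: 29.95
eef_pos: [528.8, -452.8, -8.5]
tcp_rot: [-3.141, 0.001, 3.141]
contact_force: [-1.0, -0.6, 5.3]
opening: 0.229
grasp_force: 25.1
```

```bash
python3 - <<'E'
from h import *
im=r.grab_frame("wrist")[:,:,::-1];s=r.grab_frame("scene")[:,:,::-1]
cv2.imwrite("pics/m10.png",np.hstack([cv2.resize(im[150:350,220:420],(400,400)),cv2.resize(s[220:320,390:490],(400,400),interpolation=cv2.INTER_CUBIC)]))
E
```

```text
(no output)
```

View pics/m10.png

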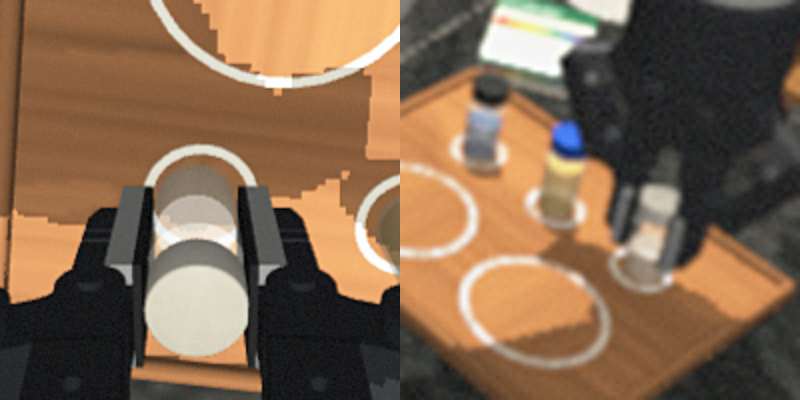

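The vial is held at mid-height, upright. Carrying it to the dish.

Call:
{"fn": "carry_out", "kwargs": {"series": [[0,0,0,0,0,-0.04,1],[0,0,0,0,0,-0.15,1],[0,0,0,0,0,-0.3,1],[0,0,0,0,0,-0.48,1],[0,0,0,0,0,-0.66,1],[0,0,0,0,0,-0.84,1],[0,0,0,0,0,-0.95,1],[0,0,0,0,0,-1,1]]}}

```text
clock: 31.05
eef_pos: [528.9, -453.0, 243.2]
tcp_rot: [-3.14, 0.002, 3.141]
contact_force: [-0.2, -0.9, -0.6]
opening: 0.231
grasp_force: 24.6
```

Call:
{"fn": "carry_out", "kwargs": {"series": [[0,0,0,0.02,0.06,0,1],[0,0,0,0.06,0.2,-0.05,1],[0,0,0,0.1,0.36,-0.1,1],[0,0,0,0.15,0.52,-0.1,1],[0,0,0,0.2,0.68,-0.1,1],[0,0,0,0.25,0.84,-0.1,1],[0,0,0,0.3,1,-0.1,1]]}}

```text
clock: 31.92
eef_pos: [451.4, -200.1, 264.0]
tcp_rot: [3.14, -0.003, 3.141]
contact_force: [-0.2, 0.0, -0.5]
opening: 0.23
grasp_force: 24.6
```

Call:
{"fn": "carry_out", "kwargs": {"series": [[0,0,0,0.03,0.16,0,1],[0,0,0,0.06,0.32,0,1],[0,0,0,0.09,0.48,0,1],[0,0,0,0.092,0.64,0,1],[0,0,0,0.092,0.82,0,1],[0,0,0,0.092,1,0,1]]}}

```text
clock: 32.67
eef_pos: [428.5, 49.0, 264.2]
tcp_rot: [-3.141, -0.003, 3.141]
contact_force: [0.2, -0.3, 0.1]
opening: 0.23
grasp_force: 24.6
```

Call:
{"fn": "carry_out", "kwargs": {"series": [[0,0,0,0,0.17,0,1],[0,0,0,0,0.3,0.1,1],[0,0,0,0,0.38,0.2,1],[0,0,0,0,0.408,0.4,1],[0,0,0,0,0.408,0.6,1],[0,0,0,0,0.408,0.7,1],[0,0,0,0,0.408,0.7,1],[0,0,0,0,0.408,0.7,1]]}}

```text
clock: 33.67
eef_pos: [430.3, 149.5, 91.3]
tcp_rot: [-3.142, -0.0, 3.141]
contact_force: [0.3, -1.4, -0.4]
opening: 0.227
grasp_force: 24.6
```

Call:
{"fn": "carry_out", "kwargs": {"series": [[0,0,0,0,0,0.12,1],[0,0,0,0,0,0.25,1],[0,0,0,0,0,0.34,1],[0,0,0,0,0,0.38,1],[0,0,0,0,0,0.395,1],[0,0,0,0,0,0.404,1],[0,0,0,0,0,0.41,1],[0,0,0,0,0,0.41,1]]}}

```text
clock: 34.67
eef_pos: [430.9, 149.6, -11.2]
tcp_rot: [3.141, 0.001, 3.141]
contact_force: [0.2, -0.4, -0.9]
opening: 0.228
grasp_force: 24.6
```

Call:
{"fn": "carry_out", "kwargs": {"series": [[0,0,0,0,0,0.003,1],[0,0,0,0,0,0.005,1],[0,0,0,0,0,0.005,1]]}}

```text
clock: 35.05
eef_pos: [430.9, 149.5, -12.5]
tcp_rot: [3.142, 0.0, 3.141]
contact_force: [-0.2, -0.7, 5.4]
opening: 0.229
grasp_force: 25.1
```

Contact. I'll release slowly, rise and check the vial.

Call:
{"fn": "carry_out", "kwargs": {"series": [[0,0,0,0,0,0,0.4],[0,0,0,0,0,0,0.2],[0,0,0,0,0,0,0],[0,0,0,0,0,0,0],[0,0,0,0,0,-0.1,0],[0,0,0,0,0,-0.3,0],[0,0,0,0,0,-0.5,-0.3],[0,0,0,0,0,-0.7,-0.3]]}}

```text
clock: 36.05
eef_pos: [430.3, 149.3, 163.8]
tcp_rot: [-3.142, -0.0, 3.141]
contact_force: [1.6, 0.6, -0.2]
opening: 0.649
grasp_force: 0.0
```

```bash
python3 - <<'E'
from h import *
im=r.grab_frame("wrist");s=r.sense();c=r.get_calibration("wrist");print(s['eef_pos'],s['opening'])
cv2.imwrite("pics/w11.png",im[:,:,::-1])
p=pixel("wrist",(430.7,149.5,55),c);x,y=p.astype(int);h=cv2.cvtColor(im,cv2.COLOR_RGB2HSV);m=np.zeros((400,640),bool);m[y-22:y+22,x-22:x+22]=1
q,b=cen(m&(h[...,2]>190)&(h[...,1]<40));print(p,q,b,world("wrist",q,55,c))
for n in("scene","wrist"):
  if n=="scene": r.grab_frame(n)
  for l in("white_vial_mid","sample_dish"):
    for d in r.silhouettes(n,l)[:1]:
        q,b=cen(d['region']);print(n,l,round(d['score'],2),q.round(),b,world(n,q,29.5 if 'v' in l else 8))
E
```

```text
[433.69391031 150.5093596  169.67710526] 0.6508134073090178
[315.7622352  179.77748189] [317.05206074 183.79826464] [306 169  23  28 461] [434.4 150.6]
scene white_vial_mid 0.64 [248. 186.] [244 177   9  18 119] [432.9 147.3]
scene sample_dish 0.49 [248. 194.] [236 187  25  14 226] [427.7 141.2]
wrist white_vial_mid 0.85 [317. 181.] [306 165  23  32 595] [432.  149.2]
wrist sample_dish 0.77 [317. 171.] [ 282  137   72   71 3290] [426.2 149.2]
```

The vial stands upright mid-dish. Next I fetch the grey bottle from its mat.

Call:
{"fn": "carry_out", "kwargs": {"series": [[0,0,0,0,0,-0.2,-0.3],[0,0,0,0.02,0.1,-0.28,-0.3],[0,0,0,0.04,0.28,-0.28,-0.3],[0,0,0,0.063,0.45,-0.28,-0.3],[0,0,0,0.063,0.588,-0.28,-0.3],[0,0,0,0.063,0.588,-0.28,-0.3],[0,0,0,0.063,0.588,-0.2,-0.3],[0,0,0,0.063,0.588,-0.1,-0.3]]}}

```text
clock: 37.35
eef_pos: [414.6, 295.4, 185.6]
tcp_rot: [-3.14, -0.001, 3.141]
contact_force: [0.3, -0.7, 0.0]
opening: 0.65
grasp_force: 0.0
```

Call:
{"fn": "carry_out", "kwargs": {"series": [[0,0,0,0,0,0.15,-0.3],[0,0,0,0,0,0.28,-0.3],[0,0,0,0,0,0.36,-0.3],[0,0,0,0,0,0.4,-0.3],[0,0,0,0,0,0.416,-0.3],[0,0,0,0,0,0.416,-0.3]]}}

```text
clock: 38.1
eef_pos: [415.1, 296.3, 83.4]
tcp_rot: [3.142, 0.0, 3.141]
contact_force: [-0.1, 0.2, -0.5]
opening: 0.649
grasp_force: 0.0
```

Call:
{"fn": "carry_out", "kwargs": {"series": [[0,0,0,0,0,0,0],[0,0,0,0,0,0,0.2],[0,0,0,0,0,0,1],[0,0,0,0,0,0,1],[0,0,0,0,0,0,1],[0,0,0,0,0,0,1]], "force": 60}}

```text
clock: 38.85
eef_pos: [415.5, 296.9, 84.1]
tcp_rot: [3.141, 0.001, 3.141]
contact_force: [0.3, -0.8, 6.2]
opening: 0.37
grasp_force: 59.0
```

Call:
{"fn": "carry_out", "kwargs": {"series": [[0,0,0,0,0,-0.04,1],[0,0,0,0,0,-0.15,1],[0,0,0,0,0,-0.3,1],[0,0,0,0,0,-0.48,1],[0,0,0,0,0,-0.66,1],[0,0,0,0,0,-0.84,1],[0,0,0,0,0,-0.95,1],[0,0,0,0,0,-1,1]]}}

```text
clock: 39.85
eef_pos: [415.1, 296.6, 335.1]
tcp_rot: [3.14, 0.002, 3.141]
contact_force: [0.2, -0.3, -2.5]
opening: 0.366
grasp_force: 60.2
```

Call:
{"fn": "carry_out", "kwargs": {"series": [[0,0,0,0,-0.06,0,1],[0,0,0,0,-0.2,0,1],[0,0,0,0,-0.36,0,1],[0,0,0,0,-0.52,0,1],[0,0,0,-0.02,-0.68,0,1],[0,0,0,-0.04,-0.84,0,1],[0,0,0,-0.06,-1,0,1]]}}

```text
clock: 40.72
eef_pos: [428.5, 44.4, 331.5]
tcp_rot: [-3.141, -0.003, 3.141]
contact_force: [0.2, 0.2, -2.8]
opening: 0.371
grasp_force: 60.2
```

Call:
{"fn": "carry_out", "kwargs": {"series": [[0,0,0,-0.02,-0.16,0,1],[0,0,0,-0.04,-0.32,0,1],[0,0,0,-0.05,-0.48,0,1],[0,0,0,-0.06,-0.64,0,1],[0,0,0,-0.06,-0.82,0,1],[0,0,0,-0.06,-1,0,1]]}}

```text
clock: 41.48
eef_pos: [443.0, -205.1, 331.4]
tcp_rot: [3.141, -0.003, 3.141]
contact_force: [0.1, 0.1, -2.9]
opening: 0.37
grasp_force: 60.2
```

Call:
{"fn": "carry_out", "kwargs": {"series": [[0,0,0,-0.02,-0.17,0,1],[0,0,0,-0.04,-0.34,0,1],[0,0,0,-0.06,-0.52,0,1],[0,0,0,-0.072,-0.7,0,1],[0,0,0,-0.072,-0.84,0,1],[0,0,0,-0.072,-0.906,0,1],[0,0,0,-0.072,-0.906,0,1],[0,0,0,-0.072,-0.906,0,1]]}}

```text
clock: 42.48
eef_pos: [462.4, -428.9, 332.7]
tcp_rot: [3.14, -0.001, -3.142]
contact_force: [0.1, 0.1, -3.1]
opening: 0.369
grasp_force: 60.3
```

Call:
{"fn": "carry_out", "kwargs": {"series": [[0,0,0,0,0,0.1,1],[0,0,0,0,0,0.28,1],[0,0,0,0,0,0.46,1],[0,0,0,0,0,0.64,1],[0,0,0,0,0,0.8,1],[0,0,0,0,0,0.9,1],[0,0,0,0,0,0.95,1],[0,0,0,0,0,0.965,1]]}}

```text
clock: 43.48
eef_pos: [463.0, -429.5, 92.0]
tcp_rot: [3.141, -0.0, -3.141]
contact_force: [0.6, -0.5, -1.6]
opening: 0.368
grasp_force: 60.4
```

Call:
{"fn": "carry_out", "kwargs": {"series": [[0,0,0,0,0,0.008,1],[0,0,0,0,0,0.015,1],[0,0,0,0,0,0.02,1],[0,0,0,0,0,0.023,1],[0,0,0,0,0,0.026,1],[0,0,0,0,0,0.026,1]]}}

```text
clock: 44.22
eef_pos: [463.1, -430.3, 86.2]
tcp_rot: [-3.141, 0.001, 3.141]
contact_force: [-0.3, 1.7, 4.6]
opening: 0.369
grasp_force: 61.0
```

```bash
python3 - <<'E'
from h import *
# where the bottle base sits vs ring: white ring pixels seen near the base
c=r.get_calibration("wrist");im=r.grab_frame("wrist");cv2.imwrite("pics/w12.png",im[:,:,::-1])
d=r.silhouettes("wrist","grey_bottle_mid")
print([(round(x['score'],2),cen(x['region'])[1].tolist()) for x in d])
P=np.array([pixel("wrist",(463.9+36*np.cos(a),-430.7+36*np.sin(a),8),c) for a in np.radians((180,90,270))]);print(P.round())
E
```

```text
[(0.66, [265, 162, 105, 144, 10460])]
[[317. 151.]
 [362. 197.]
 [271. 196.]]
```

Call:
{"fn": "carry_out", "kwargs": {"series": [[0,0,0,0,0,0,0.3],[0,0,0,0,0,0,-0.1],[0,0,0,0,0,0,-0.3],[0,0,0,0,0,0,-0.3],[0,0,0,0,0,-0.15,-0.3],[0,0,0,0,0,-0.35,-0.3],[0,0,0,0,0,-0.6,-0.3],[0,0,0,0,0,-0.6,-0.3]]}}

```text
clock: 45.32
eef_pos: [465.1, -432.3, 241.2]
tcp_rot: [-3.135, 0.007, 3.141]
contact_force: [-0.5, 0.6, -0.8]
opening: 0.649
grasp_force: 0.0
```

```bash
python3 - <<'E'
from h import *
c=r.get_calibration("wrist");im=r.grab_frame("wrist");cv2.imwrite("pics/w13.png",im[:,:,::-1]);print(r.sense()['eef_pos'],r.sense()['opening'])
h=cv2.cvtColor(im,cv2.COLOR_RGB2HSV)
p=pixel("wrist",(463.5,-430.5,134),c);print("pred cap",p)
d=r.silhouettes("wrist","grey_bottle_mid")[0];q,b=cen(d['region']);print(d['score'],q,b)
# predicted bottle silhouette bbox for an upright bottle at 463.5,-430.5
pts=[(463.5+R*np.cos(a),-430.5+R*np.sin(a),z) for R,z in((29,8),(29,98),(17,107),(17,134)) for a in np.linspace(0,6.28,60)]
u=np.array([pixel("wrist",t,c) for t in pts]);print("pred bbox",u.min(0).round(),(u.max(0)-u.min(0)).round())
gm=np.abs(u[180:]-0);x0,y0=p.astype(int);g=(h[...,1]<45)&(h[...,2]>60)&(h[...,2]<200)
m=np.zeros((400,640),bool);m[y0-24:y0+24,x0-24:x0+24]=1;q,b=cen(m&g);print("cap",q,b,world("wrist",q,134,c))
E
```

```text
[ 463.80599564 -431.0881363   238.02350932] 0.6446016788933304
pred cap [320.06645444 183.51191803]
0.62 [320.10566298 167.85013812] [ 292  135   58   65 2896]
pred bbox [290. 133.] [60. 69.]
cap [318.72402597 171.13311688] [302 159  37  39 308] [ 452.5 -431.7]
```

The grey bottle's silhouette matches an upright bottle at the ring centre to within about 1 px. Now the blue bottle.

Call:
{"fn": "carry_out", "kwargs": {"series": [[0,0,0,0,0,-0.2,-0.3],[0,0,0,0.02,0.15,-0.38,-0.3],[0,0,0,0.04,0.35,-0.38,-0.3],[0,0,0,0.06,0.55,-0.38,-0.3],[0,0,0,0.08,0.75,-0.38,-0.3],[0,0,0,0.1,0.95,-0.38,-0.3],[0,0,0,0.1,1,-0.38,-0.3]]}}

```text
clock: 46.3
eef_pos: [436.6, -177.6, 328.8]
tcp_rot: [3.14, -0.003, -3.14]
contact_force: [-0.5, -0.6, 0.9]
opening: 0.649
grasp_force: 0.0
```

Call:
{"fn": "carry_out", "kwargs": {"series": [[0,0,0,0.02,0.2,0,-0.3],[0,0,0,0.03,0.4,0,-0.3],[0,0,0,0.04,0.6,0,-0.3],[0,0,0,0.044,0.773,0.1,-0.3],[0,0,0,0.044,0.773,0.3,-0.3],[0,0,0,0.044,0.773,0.45,-0.3],[0,0,0,0.044,0.773,0.45,-0.3],[0,0,0,0.044,0.773,0.45,-0.3]]}}

```text
clock: 47.3
eef_pos: [427.7, 12.8, 218.7]
tcp_rot: [-3.141, 0.0, 3.141]
contact_force: [0.8, 0.0, 0.2]
opening: 0.648
grasp_force: 0.0
```

```bash
python3 - <<'E'
from h import *
c=r.get_calibration("wrist");im=r.grab_frame("wrist");print(r.sense()['eef_pos'].round(1))
h=cv2.cvtColor(im,cv2.COLOR_RGB2HSV);p=pixel("wrist",(427,13,147),c);x,y=p.astype(int);m=np.zeros((400,640),bool);m[y-40:y+35,x-40:x+40]=1
q,b=cen(m&(h[...,0]>100)&(h[...,0]<125)&(h[...,1]>150)&(h[...,2]>140));print(p,q,b,world("wrist",q,147,c))
E
```

```text
[428.   12.9 219.2]
[317.35745979 197.25913062] [319.39300999 195.76890157] [ 298  175   44   42 1402] [425.8  14.6]
```

Call:
{"fn": "carry_out", "kwargs": {"series": [[0,0,0,0,0.002,0.15,-0.3],[0,0,0,0,0.002,0.3,-0.3],[0,0,0,0,0.002,0.4,-0.3],[0,0,0,0,0.002,0.46,-0.3],[0,0,0,0,0.002,0.49,-0.3],[0,0,0,0,0.002,0.49,-0.3]]}}

```text
clock: 48.1
eef_pos: [427.5, 13.6, 96.0]
tcp_rot: [3.142, 0.001, 3.141]
contact_force: [1.0, -0.2, 0.6]
opening: 0.649
grasp_force: 0.0
```

Call:
{"fn": "carry_out", "kwargs": {"series": [[0,0,0,0,0,0,0],[0,0,0,0,0,0,0.2],[0,0,0,0,0,0,1],[0,0,0,0,0,0,1],[0,0,0,0,0,0,1],[0,0,0,0,0,0,1]]}}

```text
clock: 48.85
eef_pos: [427.8, 13.7, 96.6]
tcp_rot: [-3.141, 0.002, 3.141]
contact_force: [-1.8, -0.6, 8.8]
opening: 0.395
grasp_force: 58.9
```

Call:
{"fn": "carry_out", "kwargs": {"series": [[0,0,0,0,0,-0.04,1],[0,0,0,0,0,-0.15,1],[0,0,0,0,0,-0.3,1],[0,0,0,0,0,-0.48,1],[0,0,0,0,0,-0.66,1],[0,0,0,0,0,-0.84,1],[0,0,0,0,0,-0.95,1],[0,0,0,0,0,-1,1]]}}

```text
clock: 49.85
eef_pos: [427.0, 13.7, 347.2]
tcp_rot: [3.142, 0.002, 3.141]
contact_force: [0.1, -0.7, -4.9]
opening: 0.395
grasp_force: 60.7
```

Call:
{"fn": "carry_out", "kwargs": {"series": [[0,0,0,-0.01,-0.06,0,1],[0,0,0,-0.03,-0.2,0,1],[0,0,0,-0.06,-0.36,0,1],[0,0,0,-0.08,-0.52,0,1],[0,0,0,-0.1,-0.68,0,1],[0,0,0,-0.12,-0.84,0,1],[0,0,0,-0.14,-1,0,1]]}}

```text
clock: 50.72
eef_pos: [460.7, -238.2, 343.4]
tcp_rot: [3.14, -0.003, 3.141]
contact_force: [0.2, 0.1, -3.7]
opening: 0.396
grasp_force: 60.8
```

Call:
{"fn": "carry_out", "kwargs": {"series": [[0,0,0,-0.02,-0.15,0,1],[0,0,0,-0.04,-0.28,0,1],[0,0,0,-0.054,-0.37,0,1],[0,0,0,-0.054,-0.42,0,1],[0,0,0,-0.054,-0.429,0,1],[0,0,0,-0.054,-0.429,0,1],[0,0,0,-0.054,-0.429,0,1]]}}

```text
clock: 51.6
eef_pos: [475.3, -342.7, 345.7]
tcp_rot: [3.142, 0.0, -3.141]
contact_force: [0.4, 0.7, -4.3]
opening: 0.394
grasp_force: 60.9
```

Call:
{"fn": "carry_out", "kwargs": {"series": [[0,0,0,0,0,0.1,1],[0,0,0,0,0,0.28,1],[0,0,0,0,0,0.46,1],[0,0,0,0,0,0.64,1],[0,0,0,0,0,0.8,1],[0,0,0,0,0,0.9,1],[0,0,0,0,0,0.95,1],[0,0,0,0,0,0.965,1]]}}

```text
clock: 52.6
eef_pos: [475.5, -343.3, 104.2]
tcp_rot: [3.142, -0.0, -3.141]
contact_force: [0.3, 0.3, -4.4]
opening: 0.39
grasp_force: 60.8
```

Call:
{"fn": "carry_out", "kwargs": {"series": [[0,0,0,0,0,0.008,1],[0,0,0,0,0,0.015,1],[0,0,0,0,0,0.019,1],[0,0,0,0,0,0.022,1],[0,0,0,0,0,0.025,1],[0,0,0,0,0,0.025,1]]}}

```text
clock: 53.35
eef_pos: [475.7, -343.7, 98.7]
tcp_rot: [-3.141, 0.001, 3.141]
contact_force: [-2.4, 2.4, 5.7]
opening: 0.39
grasp_force: 61.7
```

Call:
{"fn": "carry_out", "kwargs": {"series": [[0,0,0,0,0,0,0.3],[0,0,0,0,0,0,-0.1],[0,0,0,0,0,0,-0.3],[0,0,0,0,0,0,-0.3],[0,0,0,0,0,-0.15,-0.3],[0,0,0,0,0,-0.35,-0.3],[0,0,0,0,0,-0.6,-0.3],[0,0,0,0,0,-0.8,-0.3]]}}

```text
clock: 54.35
eef_pos: [475.4, -343.7, 300.5]
tcp_rot: [-3.141, 0.001, 3.141]
contact_force: [0.8, -0.3, -0.3]
opening: 0.645
grasp_force: 0.0
```

Call:
{"fn": "carry_out", "kwargs": {"series": [[0,0,0,0.05,0,-0.2,-0.3],[0,0,0,0.1,0.2,-0.3,-0.3],[0,0,0,0.1,0.4,-0.3,-0.3],[0,0,0,0.1,0.4,-0.3,-0.3],[0,0,0,0.1,0.4,-0.3,-0.3]]}}

```text
clock: 54.98
eef_pos: [450.4, -243.8, 373.0]
tcp_rot: [-3.141, 0.0, -3.141]
contact_force: [-0.4, -0.5, 0.5]
opening: 0.65
grasp_force: 0.0
```

```bash
python3 - <<'E'
from h import *
s=r.sense();print(s['eef_pos'].round(1),s['opening'],s['clock'])
D=(("blue",475.3,-343.4,31,18,141,112,8),("grey",463.9,-430.7,29,17,126,98,8))
for n in("wrist","scene"):
    c=r.get_calibration(n);r.grab_frame(n)
    for l,X,Y,R,rc,H,sh,z in D:
        u=np.array([pixel(n,(X+a*np.cos(t),Y+a*np.sin(t),zz),c) for a,zz in((R,z),(R,z+sh-22),(rc,z+sh),(rc,z+H)) for t in np.linspace(0,6.28,60)])
        d=r.silhouettes(n,l+"_bottle_mid")
        print(n,l,"pred",u.min(0).round(),u.max(0).round(),[(round(e['score'],2),cen(e['region'])[1][:2],cen(e['region'])[1][:2]+cen(e['region'])[1][2:4]) for e in d[:2]])
    for l in("white_vial_mid","blue_vial_mid","black_vial_mid","sample_dish"):print(n,l,[(round(e['score'],2),cen(e['region'])[0].round(),cen(e['region'])[1][2:4]) for e in r.silhouettes(n,l)[:2]])
E
```

```text
[ 450.4 -243.8  373. ] 0.6502657993696834 54.975
wrist blue pred [222. 141.] [276. 195.] [(0.96, array([223, 143], dtype=int32), array([275, 195], dtype=int32))]
wrist grey pred [156. 135.] [220. 182.] [(0.65, array([158, 136], dtype=int32), array([221, 183], dtype=int32))]
wrist white_vial_mid [(0.92, array([574., 135.]), array([37, 16], dtype=int32))]
wrist blue_vial_mid [(0.63, array([223., 201.]), array([20, 22], dtype=int32))]
wrist black_vial_mid [(0.83, array([258., 205.]), array([16, 20], dtype=int32))]
wrist sample_dish [(0.66, array([561., 131.]), array([49, 46], dtype=int32))]
scene blue pred [377. 214.] [412. 283.] [(0.81, array([379, 215], dtype=int32), array([414, 282], dtype=int32))]
scene grey pred [408. 243.] [445. 309.] [(0.83, array([411, 245], dtype=int32), array([446, 308], dtype=int32))]
scene white_vial_mid []
scene blue_vial_mid []
scene black_vial_mid [(0.44, array([414., 249.]), array([ 7, 18], dtype=int32))]
scene sample_dish [(0.62, array([248., 194.]), array([25, 16], dtype=int32))]
```

Both bottles match their ring centres within 1–2 px in two cameras, the vial stands in the dish, and the other vials are undisturbed.

```bash
python3 -c "
from rig import r
print(r.sign_off())"
```

```text
the job is handed in; nothing more can be done
None
```

I handed the job in at about 55 s: the white-capped vial stands upright in the green dish, both bottles are back on the rings they came from, and the black- and blue-capped vials were left where they stood. The sign-off gave no verdict; this rests on the last camera checks.

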